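# Load the press plates into the plate dryer

## Task

Fold both flaps of the carton right back, take out every press plate and lean each one in the plate dryer: lower end on the tray behind the front lip, upper end resting back against the blower housing, grip rib on the outer side, standing square to the dryer. Only when all of them are leaning there, throw the dryer's lever into the marked notch and let go; do not disturb the bowl, the jar or the spatula.

Things in the scene. Friction and masses are not known exactly. Their poses are not given: they have to be found in the camera images.
- carton: brown cardboard carton fixed to the table, outer 168 (its x) x 330 (y) x 58 mm high, walls and floor 4 mm, holding 3 to 5 press plates side by side. Origin: centre of its underside, z up. Two flaps hinged on its long top edges, left ajar.
- flap_near (a joint): carton flap hinged on the robot-side long edge (the carton's -x side), 70 mm wide, 324 long, 4 thick, light, stays where it is left. Angle in rad: 0 closed flat over the carton, 1.57 upright, stops at 2.5 folded outward. Starts ajar between 0.9 and 1.15.
- flap_far (a joint): the same flap on the far (+x) long edge; 0 closed, 2.5 folded fully outward.
- flap_near_hinge (a point): middle of the near flap's hinge line, 58 mm above the table; the line runs along the carton's y.
- flap_far_hinge (a point): middle of the far flap's hinge line, 58 mm above the table; the line runs along the carton's y.
- plate1: white plastic press plate: slab 140 (its x) x 58 (y) x 10 mm with a grip rib centred on its upper face, 50 long in x, 14 wide in y, rising 28 mm above the slab (z 10 to 38 mm). Origin: centre of the slab underside; z points out of the rib side. 150 g. At first flat on the carton floor, its length along the carton's x. May be absent.
- plate2: white plastic press plate: slab 140 (its x) x 58 (y) x 10 mm with a grip rib centred on its upper face, 50 long in x, 14 wide in y, rising 28 mm above the slab (z 10 to 38 mm). Origin: centre of the slab underside; z points out of the rib side. 150 g. At first flat on the carton floor, its length along the carton's x. May be absent.
- plate3: white plastic press plate: slab 140 (its x) x 58 (y) x 10 mm with a grip rib centred on its upper face, 50 long in x, 14 wide in y, rising 28 mm above the slab (z 10 to 38 mm). Origin: centre of the slab underside; z points out of the rib side. 150 g. At first flat on the carton floor, its length along the carton's x. May be absent.
- plate4: white plastic press plate: slab 140 (its x) x 58 (y) x 10 mm with a grip rib centred on its upper face, 50 long in x, 14 wide in y, rising 28 mm above the slab (z 10 to 38 mm). Origin: centre of the slab underside; z points out of the rib side. 150 g. At first flat on the carton floor, its length along the carton's x. May be absent.
- plate5: white plastic press plate: slab 140 (its x) x 58 (y) x 10 mm with a grip rib centred on its upper face, 50 long in x, 14 wide in y, rising 28 mm above the slab (z 10 to 38 mm). Origin: centre of the slab underside; z points out of the rib side. 150 g. At first flat on the carton floor, its length along the carton's x. May be absent.
- dryer: plate dryer fixed on the table, 350 mm long in y. Origin on the table, x away from the robot. Tray top z 10 mm; front lip x -70 to -60, top z 28; grey blower housing with black vents x 30 to 120, top z 95. A plate with its lower end against the lip rests on the housing's front top edge at 46 degrees, its origin at x -4, z 60. Room for five plates at 66 mm spacing; no slots.
- lever (a joint): dryer lever on top of the housing, swinging along the dryer's y; rad: 0 leans 0.75 rad to -y, 0.75 upright, 1.5 leans to +y. Stiff, stays where left. The quadrant behind it has notches at 0, 0.45, 1.05 and 1.5; the marked one, the third, with a ball-headed brass pin behind it, is at 1.05. Starts at 0 to 0.3.
- lever_grip (a point): centre of the lever's black cross grip, a cylinder 18 mm in diameter and 34 mm long along the dryer's x, 75 mm from the pivot.
- lever_pivot (a point): pivot of the lever, at x 70, y 0, z 97 mm of the dryer; its axis runs along the dryer's x.
- marked_notch (a point): where the centre of the lever's grip is when the lever stands in the marked notch.
- bowl: steel bowl 110 mm across, 50 high; bystander. Origin: centre of its underside.
- jar: amber glass jar 50 mm across, 80 high; bystander. Origin: centre of its underside.
- spatula: spatula about 200 mm long lying on the table along y; bystander. Origin at its underside.
There are look-alikes about, which are no part of the job. What is shaped like the plate4 but green or yellow is not meant. Leave any red look-alike of the plate1 alone.

How it is judged (in metres and radians):
On the way, in this order (a step that is already met when the one before it is completed fails the run):
1. both carton flaps folded back (past 1.8 rad) (value of joint each of flap_near, flap_far above 1.8 rad), for 0.2 s.
2. every plate leaning in the dryer, released (angle between plate1's own z axis and vertical between 0.6 and 1.05 rad and angle between the y axis of each of plate1, plate2, plate3, plate4, plate5 and the y axis of dryer, either way round below 0.26 rad and x of plate1 in the frame of dryer between -0.035 and 0.03 m and z of plate1 in the frame of dryer between 0.035 and 0.085 m and y of plate1 in the frame of dryer between -0.165 and 0.165 m and linear speed of each of plate1, plate2, plate3, plate4, plate5 below 0.03 m/s and contact force between each of plate1, plate2, plate3, plate4, plate5 and the fingers below 0.1 N and angle between plate2's own z axis and vertical between 0.6 and 1.05 rad and x of plate2 in the frame of dryer between -0.035 and 0.03 m and z of plate2 in the frame of dryer between 0.035 and 0.085 m and y of plate2 in the frame of dryer between -0.165 and 0.165 m and angle between plate3's own z axis and vertical between 0.6 and 1.05 rad and x of plate3 in the frame of dryer between -0.035 and 0.03 m and z of plate3 in the frame of dryer between 0.035 and 0.085 m and y of plate3 in the frame of dryer between -0.165 and 0.165 m and angle between plate4's own z axis and vertical between 0.6 and 1.05 rad and x of plate4 in the frame of dryer between -0.035 and 0.03 m and z of plate4 in the frame of dryer between 0.035 and 0.085 m and y of plate4 in the frame of dryer between -0.165 and 0.165 m and angle between plate5's own z axis and vertical between 0.6 and 1.05 rad and x of plate5 in the frame of dryer between -0.035 and 0.03 m and z of plate5 in the frame of dryer between 0.035 and 0.085 m and y of plate5 in the frame of dryer between -0.165 and 0.165 m), for 0.3 s.
3. lever in the marked notch (value of joint lever between 0.92 and 1.18 rad), for 0.2 s.
At the end, for the whole second after the job is handed in: Every plate leans at rest in the dryer, released, foot on the tray, top on the housing: 34 to 60 degrees from flat, rib outward, square within 15 degrees, centre 35 to 85 mm high and within 165 mm of the middle. Lever within 0.13 rad of the marked notch; both flaps past 1.6 rad (all of step 2 and all of step 3 and velocity of joint lever between -0.05 and 0.05 rad/s and value of joint each of flap_near, flap_far above 1.6 rad); the robot touches nothing.
It fails at once if the bowl is moved more than 40 mm (distance of bowl from where it was at the start of the episode above 0.04 m).
It fails at once if the jar is moved more than 40 mm (distance of jar from where it was at the start of the episode above 0.04 m).
It fails at once if the spatula is moved more than 40 mm (distance of spatula from where it was at the start of the episode above 0.04 m).
Of plate1, plate2, plate3, plate4, plate5 only 3 to 5 are there at a start; the rules pass over those that are not, and their reading is None.
At some moment in a run one of plate1, plate2, plate3, plate4, plate5 may be knocked a few centimetres aside while the robot is not near it.
Once in a run the grip may slacken for a moment while it holds something.
It also fails if it takes over 210 s, if anything falls off the work surface, if the arm or the gripper's body presses on something with over 40 N, if the wrist force passes 120 N, or if a joint passes its speed limit or range.

## Robot

A 6-joint arm with a two-finger parallel gripper is mounted at the origin on the work surface. World frame = base frame: x ahead of the robot, y to its left, z up, the work surface at z = 0. Lengths are in mm, angles in rad, forces in N, time in s.
With the tool pointing down it reaches from about 400 to 825 mm from the base axis. Payload 7 kg.
Tool frame: the origin (TCP) lies at the very end of the fingers, on their centre line; the grasp point (between the pads) lies 19 mm behind it; z points along the fingers, y is the line along which they close (so a half turn about z gives the same grasp; the last joint's range is limited). The gripper opens to 88 mm and grips with 3 to 60 N. Pads are 19 mm wide; open, the fingers measure 130 mm over their backs; the gripper's body (78 mm by 193 mm) begins 47 mm behind the grasp point.
Start: joints at [1.531, 0.359, 0.012, 0, -1.224, -0.288], TCP at [217.332, 639.032, 200.761] pointing down, gripper open.
Joint ranges: [-3.07, 3.07], [-1.43, 2.12], [-1.02, 1.25], [-3.03, 1.67], [-3.05, -0], [-3.03, 3.03]. Speed limits (rad/s): [2.39, 2.39, 3.01, 3.14, 3.14, 3.14].

## Interface

Orientations are given as a unit quaternion [x, y, z, w].
In Python, from plant import bot gives the robot as it stands. Calls block until the motion is done:
- bot.move_ptp(position, orientation): joint-space move of the TCP to a pose.
- bot.line_to(position, velocity=150, ori=None): straight line of the TCP; ori=None keeps the orientation; velocity is the mean speed in mm/s.
- bot.move_joints(angles): joint-space move.
- bot.move_gripper(opening, force=None): finger opening in mm; force is the grip in N (None keeps the last); returns when the fingers have stopped.
- bot.pause(seconds).
- bot.solve_ik(position, orientation): joint angles nearest the present ones, or None.
- bot.read_state(): the state.
- bot.camera(name): name is "scene" or "top"; returns the picture (384x512x3 uint8, red, green, blue); there is no depth.
- bot.get_calibration(name): a dict with "fx", "fy", "cx", "cy" (pixels), "view" (4x4, takes a point from world to camera coordinates). Camera axes: x right, y up, looking along -z (the intrinsics and any distortion apply to the point x, -y, -z); pixel columns grow to the right and rows downward; lengths in mm; the calibration is good to about 2 mm. A picture is of the moment at which its call begins. get_calibration takes no time and is no camera call.
A pose or a line that the arm cannot do raises bot.Unreachable and nothing moves.
- bot.close_job(): hands the job in; it is judged then, once.
The state is a dict: "t": time; "joint_pos": joint angles; "qvel": joint speeds; "tau": joint torques, N m; "tcp_pos": TCP position; "eef_rot": TCP orientation; "contact_force": force on the tool from outside, world axes, zero at the start; "moment": the same for the moment, N m; "width": finger opening in mm; "finger_force": force on a finger pad.
Only numpy, scipy, OpenCV 4.12 (cv2) and the standard library are available. Lean on these libraries where they do the work, as an engineer would, in place of code of your own. Each camera call takes 0.05 s, during which the arm holds its last target. There are 200 camera calls.

## Working session

There is one attempt and no reset: what is moved stays moved. The work goes in short steps, each a Python script; the robot and the scene stay as the last script left them, time stands still between calls to the robot, and variables do not carry over. Pictures are saved under pics/ and viewed, at most 14 in all, crops included, and the job is handed in when it is done.

```bash
ls; mkdir -p pics
python3 - <<'E'
from plant import bot
import cv2,numpy as np
for n in("scene","top"):
    im=bot.camera(n); cv2.imwrite(f"pics/{n}0.png",cv2.resize(im[:,:,::-1],None,fx=1.5,fy=1.5,interpolation=cv2.INTER_CUBIC)); np.save(f"pics/{n}0.npy",im)
    c=bot.get_calibration(n); print(n,{k:np.round(v,3).tolist() for k,v in c.items()})
s=bot.read_state(); print(s)
E
```

```text
pics
scene {'fx': 351.607, 'fy': 351.607, 'cx': 258.428, 'cy': 189.49, 'view': [[0.251, 0.968, -0.014, -57.768], [-0.719, 0.196, 0.667, 327.524], [0.648, -0.158, 0.745, -1390.995], [0.0, 0.0, 0.0, 1.0]]}
top {'fx': 472.366, 'fy': 472.366, 'cx': 249.966, 'cy': 189.248, 'view': [[0.021, -1.0, 0.017, -122.113], [0.987, 0.024, 0.158, -581.501], [-0.159, 0.014, 0.987, -1545.193], [0.0, 0.0, 0.0, 1.0]]}
{'t': 0.1, 'joint_pos': array([ 1.53111720e+00,  3.59299362e-01,  1.11776985e-02, -2.67137180e-04,
       -1.22410644e+00, -2.88120597e-01]), 'qvel': array([ 7.14981516e-04, -8.18205791e-04,  1.48641513e-03,  1.26553361e-03,
        3.21854301e-04,  1.26818419e-05]), 'tau': array([-6.42896557e-04, -5.84163487e+01,  2.93753636e+01,  7.01544687e+00,
        1.01653661e-02, -5.69351960e-05]), 'tcp_pos': array([217.20254958, 638.61548986, 199.94599838]), 'eef_rot': array([ 9.86590777e-01, -1.63211857e-01, -3.59215537e-05,  7.25934016e-04]), 'contact_force': array([-0.71749498,  0.16662887,  0.17006208]), 'moment': array([-0.05469568, -0.01124009, -0.00051168]), 'finger_force': 0.0, 'width': 87.7132667505537}
```

View pics/scene0.png

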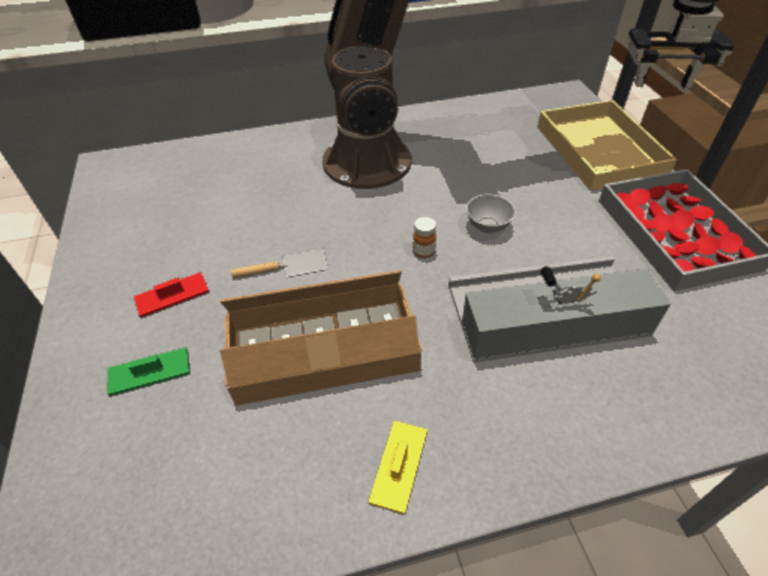

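View pics/top0.png

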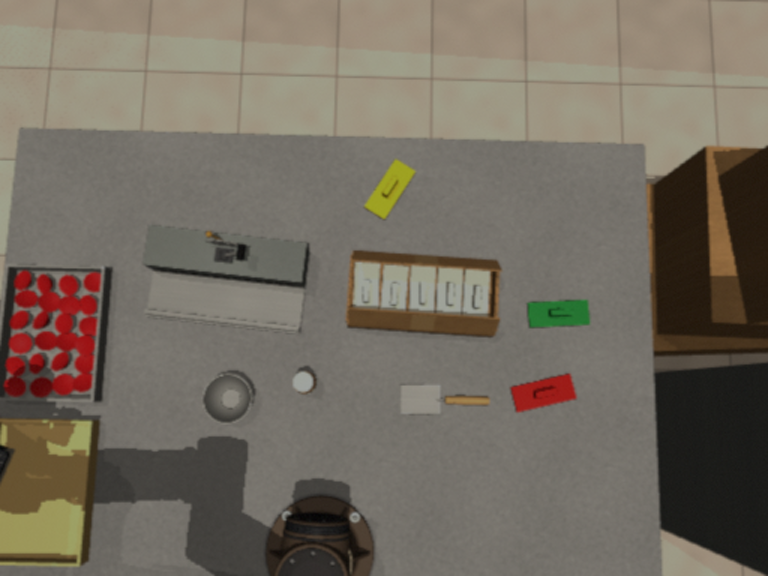

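Top view (x1.5 picture): white ribbed plates in the carton at about (366, 290), (395, 291), (423, 290), (451, 291), (478, 292). Look-alikes are green (558, 313), red (543, 392) and yellow (390, 188); red items also lie in a bin at (55, 335). I choose the five white ones inside the carton. The dryer is at (228, 275) and the lever grip at (241, 252). One enlarged crop of each next.

```bash
cat > h.py <<'E'
import numpy as np,cv2
from plant import bot
from scipy.spatial.transform import Rotation as R
def ray(n,u,v):
    c=bot.get_calibration(n);V=np.array(c["view"])
    d=V[:3,:3].T@np.array([(u-c["cx"])/c["fx"],-(v-c["cy"])/c["fy"],-1.])
    return -V[:3,:3].T@V[:3,3],d
def at(n,u,v,z):
    o,d=ray(n,u,v);return o+d*(z-o[2])/d[2]
def proj(n,p):
    c=bot.get_calibration(n);V=np.array(c["view"]);q=V[:3,:3]@np.asarray(p,float)+V[:3,3]
    return c["cx"]+c["fx"]*q[0]/-q[2],c["cy"]-c["fy"]*q[1]/-q[2]
def crop(n,im,u0,v0,u1,v1,f,name):
    cv2.imwrite("pics/"+name,cv2.resize(im[v0:v1,u0:u1,::-1],None,fx=f,fy=f,interpolation=cv2.INTER_CUBIC))
E
python3 - <<'E'
from h import *
im=np.load("pics/top0.npy")
crop("top",im,80,140,350,240,2.9,"c1.png")
im=np.load("pics/scene0.npy"); crop("scene",im,140,160,460,280,2.5,"c2.png")
E
```

```text
(no output)
```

View pics/c1.png

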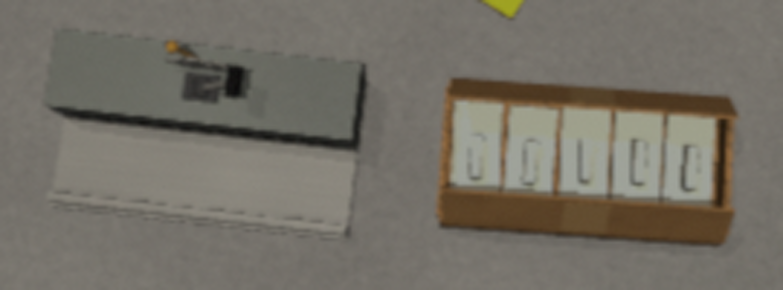

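View pics/c2.png

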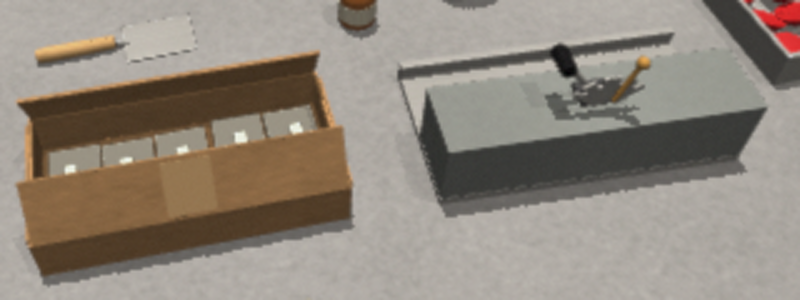

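Run:
```python
from h import *
T=lambda u,v,z:at("top",80+(u+.5)/2.9-.5,140+(v+.5)/2.9-.5,z)
S=lambda u,v,z:at("scene",140+(u+.5)/2.5-.5,160+(v+.5)/2.5-.5,z)
np.set_printoptions(precision=1,suppress=True)
def pr(l,*ps):
    print(l,*[p[:2] for p in ps], "len %.1f yaw %.3f"%(np.linalg.norm(ps[0]-ps[1]),np.arctan2(-(ps[0]-ps[1])[0],(ps[0]-ps[1])[1])))
pr("carton near bottom T",T(438,228,0),T(727,243,0))
pr("carton far bottom S",S(350,215,0),S(42,273,0))
pr("carton far flap tip T",T(450,80,117),T(737,98,117))
pr("plates far/near left",T(456,99,14),T(451,190,14)); pr("plates right",T(717,117,14),T(713,201,14))
pr("far row T",T(456,99,14),T(717,117,14));pr("near row",T(451,190,14),T(713,201,14))
for u,v in((477,157),(530,161),(584,161),(638,162),(690,167)):print("rib",T(u,v,42)[:2])
pr("housing far top T",T(58,30,95),T(367,63,95));pr("housing front top T",T(47,105,95),T(357,136,95))
pr("lip front bottom T",T(48,199,28),T(346,235,28))
pr("lip top T",T(50,193,28),T(348,228,28))
pr("housing far top S",S(766,106,95),S(446,152,95));pr("housing far bottom S",S(740,157,0),S(448,198,0))
pr("housing front top S",S(735,55,95),S(426,90,95))
pr("lip S",S(672,34,28),S(400,67,28))
# lever grip triangulate
def tri(a,b):
    o1,d1=ray("top",80+(a[0]+.5)/2.9-.5,140+(a[1]+.5)/2.9-.5);o2,d2=ray("scene",140+(b[0]+.5)/2.5-.5,160+(b[1]+.5)/2.5-.5)
    d1/=np.linalg.norm(d1);d2/=np.linalg.norm(d2)
    s=np.linalg.lstsq(np.c_[d1,-d2],o2-o1,rcond=None)[0];p,q=o1+d1*s[0],o2+d2*s[1];return (p+q)/2,np.linalg.norm(p-q)
print("grip",tri((236,81),(565,61)));print("pin",tri((172,46),(644,62)))
```

```text
carton near bottom T [489.1 -45.5] [ 479.1 -388.8] len 343.5 yaw -0.029
carton far bottom S [655.  -50.6] [ 639.6 -380.9] len 330.7 yaw -0.047
carton far flap tip T [644.  -57.3] [ 631.5 -379.2] len 322.2 yaw -0.039
plates far/near left [642.5 -63. ] [533.  -59.9] len 109.5 yaw -1.599
plates right [ 628.3 -375.1] [ 527.2 -369.9] len 101.2 yaw -1.622
far row T [642.5 -63. ] [ 628.3 -375.1] len 312.4 yaw -0.045
near row [533.  -59.9] [ 527.2 -369.9] len 310.0 yaw -0.019
rib [568.9 -89.6]
rib [ 565.7 -151.4]
rib [ 567.2 -214.4]
rib [ 567.5 -277.5]
rib [ 563.1 -338.2]
housing far top T [695.4 389.8] [665.9  37.9] len 353.1 yaw -0.084
housing front top T [608.5 395.9] [581.6  46.1] len 350.8 yaw -0.077
lip front bottom T [509.7 407.9] [475.7  60.4] len 349.1 yaw -0.097
lip top T [516.8 406.1] [483.9  58.4] len 349.2 yaw -0.094
housing far top S [697.5 392.8] [666.   45.1] len 349.2 yaw -0.090
housing far bottom S [696.2 401.4] [662.1  60.3] len 342.8 yaw -0.100
housing front top S [623.8 403.6] [582.   54.3] len 351.7 yaw -0.119
lip S [522.7 407.5] [486.2  62.9] len 346.5 yaw -0.105
grip (array([630.2, 176.9, 156.3]), np.float64(5.744399776239578))
pin (array([663.6, 243.9, 170.7]), np.float64(3.150907350400982))
```

```bash
cat >> h.py <<'E'
CC,CY=np.array([566,-215.]),-0.042
DO,DY=np.array([562,227.]),-0.092
def loc(o,yaw,x,y,z):
    c,s=np.cos(yaw),np.sin(yaw);return np.array([o[0]+c*x-s*y,o[1]+s*x+c*y,z])
car=lambda x,y,z:loc(CC,CY,x,y,z)
dry=lambda x,y,z:loc(DO,DY,x,y,z)
def ori(yaw,tilt=0): return (R.from_euler("z",yaw)*R.from_euler("y",-tilt)*R.from_euler("x",np.pi)).as_quat()
def st(l=""):
    s=bot.read_state();print(l,"t%.1f"%s["t"],np.round(s["tcp_pos"],1),"F",np.round(s["contact_force"],1),"w%.1f ff%.1f"%(s["width"],s["finger_force"]),"j6 %.2f"%s["joint_pos"][5])
def line(p,v=150,o=None): bot.line_to(list(map(float,p)),velocity=v,ori=o if o is None else [float(a) for a in o])
def ptp(p,o): bot.move_ptp(list(map(float,p)),[float(a) for a in o])
E
python3 - <<'E'
from h import *
bot.move_gripper(0); ptp(car(0,0,220),ori(CY)); st("above")
line(car(0,0,85),200)
for s in(-1,1):
    line(car(s*80,0,85),120); line(car(s*108,0,85),100); st("flap")
    line(car(s*80,0,100),150); line(car(0,0,100),250)
line(car(0,0,220),300); ptp(dry(-160,-60,300),ori(DY)); st()
for n in("scene","top"):
    im=bot.camera(n);np.save(f"pics/{n}1.npy",im)
    crop(n,im,*((140,130,460,300) if n=="scene" else (80,130,350,240)),2.5 if n=="scene" else 2.9,n+"1.png")
E
```

```text
above t4.8 [ 566.3 -214.4  220. ] F [-0.5  0.1 -0.2] w0.4 ff0.0 j6 1.57
flap t6.8 [ 458.3 -210.5   85.1] F [0.1 0.2 0.4] w0.3 ff0.0 j6 1.57
flap t8.9 [ 673.5 -219.5   84.7] F [-0.3 -0.2  0.5] w0.5 ff0.0 j6 1.57
 t11.9 [397.4 181.6 299.6] F [ 0.  -0.2  0.7] w0.2 ff0.0 j6 0.60
```

View pics/top1.png

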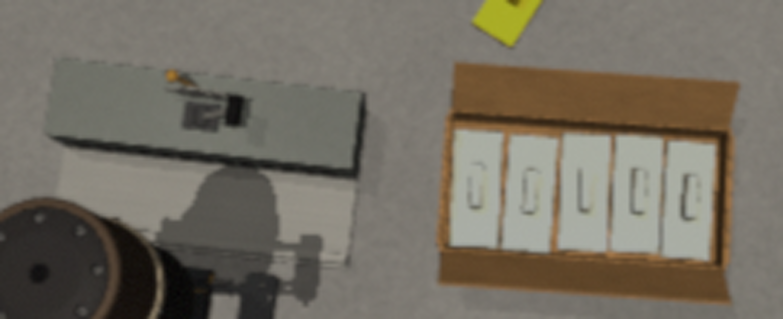

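View pics/scene1.png

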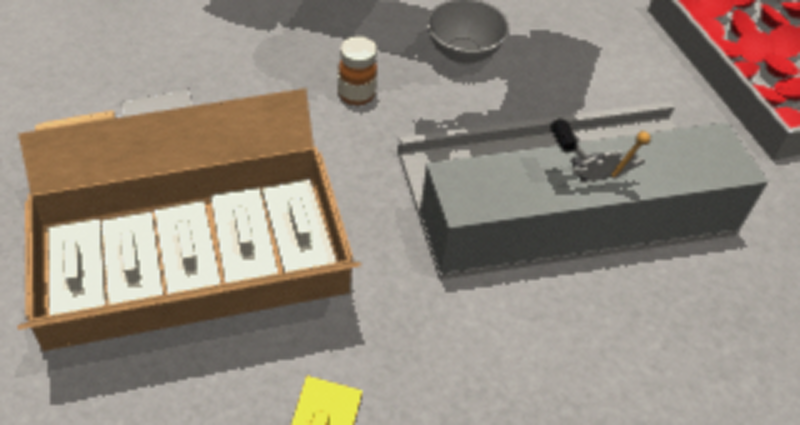

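Both flaps are folded outward, and all five plates show in the carton (top crop x ≈ 477, 530, 584, 638, 690). Next I measure each slab with a mask.

```bash
cat >> h.py <<'E'
def slabs(n,im,thr,box,f=4):
    u0,v0,u1,v1=box;g=cv2.resize(im[v0:v1,u0:u1],None,fx=f,fy=f,interpolation=cv2.INTER_CUBIC).astype(int)
    m=((g.min(2)>thr)&(g.max(2)-g.min(2)<32)).astype(np.uint8)
    out=[]
    for c in cv2.findContours(m,cv2.RETR_EXTERNAL,cv2.CHAIN_APPROX_NONE)[0]:
        if cv2.contourArea(c)<300*f*f/4: continue
        h=cv2.convexHull(c)[:,0].astype(float)
        P=np.array([at(n,u0+(a+.5)/f-.5,v0+(b+.5)/f-.5,14)[:2] for a,b in h],np.float32)
        out.append(cv2.minAreaRect(P))
    return sorted(out,key=lambda r:-r[0][1])
E
python3 - <<'E'
from h import *
for thr in (130,145,160):
  print("top",thr)
  for r in slabs("top",np.load("pics/top1.npy"),thr,(225,160,340,230)): print(np.round(r[0],1),np.round(r[1],1),round(r[2],1))
for thr in (170,190,):
  print("scene",thr)
  for r in slabs("scene",np.load("pics/scene1.npy"),thr,(150,190,285,265)): print(np.round(r[0],1),np.round(r[1],1),round(r[2],1))
E
```

```text
top 130
[571.2 -88.5] [ 57.7 138.5] 88.9
[ 566.8 -152. ] [ 57.7 137.7] 86.6
[ 569.  -216.8] [ 58.5 138.7] 89.0
[ 568.6 -278.3] [ 59.3 138.7] 87.9
[ 563.  -340.1] [ 58.3 139.6] 86.1
top 145
[570.7 -88.8] [ 54.2 136.1] 88.5
[ 566.5 -151.9] [ 55.6 135.3] 86.7
[ 569.1 -216.5] [ 55.2 137. ] 88.6
[ 568.5 -278.7] [ 55.1 136.8] 87.9
[ 562.8 -340.6] [ 54.9 137.2] 86.8
top 160
[570.  -90.7] [ 49.3 134.4] 85.9
[ 566.9 -152.2] [ 52.1 132.3] 86.1
[ 569.  -216.6] [ 52.2 133.5] 88.9
[ 568.6 -278.8] [ 51.7 133.5] 87.9
[ 563.3 -340.2] [ 50.8 134.2] 86.8
scene 170
[562.7 -85.7] [ 57.4 120.8] 88.8
[ 559.1 -148.7] [ 57.1 122.3] 86.5
[ 559.4 -213.7] [ 56.9 116.2] 88.5
[ 557.3 -275.7] [ 57.3 113.7] 87.7
[ 553.2 -335.8] [ 56.8 116.8] 86.5
scene 190
[563.1 -85.6] [ 56.3 119.9] 88.8
[ 559.5 -148.5] [ 56.7 121.5] 86.6
[ 559.9 -213.7] [ 56.8 115.5] 88.7
[ 557.7 -275.5] [ 56.5 112.7] 87.8
[ 553.5 -336.1] [ 56.2 115.7] 86.8
```

```bash
cat >> h.py <<'E'
T46=np.deg2rad(46)
NV=np.array([-np.sin(T46),np.cos(T46)])   # plate normal in dryer x,z
def pick(x,y,yaw):
    bot.move_gripper(22,40); o=ori(yaw)
    ptp([x,y,200],o); line([x,y,70],300); line([x,y,16.5],80)
    bot.move_gripper(0,40); st("grip"); line([x,y,60],100); line([x,y,210],300); st("up")
def place(ys,dx=4,dz=7):
    o=ori(DY,T46); c=np.array([-4+dx,60+dz])+NV*12.5
    ptp(dry(c[0]-25,ys,c[1]+110),o); st("hover"); line(dry(c[0],ys,c[1]+35),200); line(dry(c[0],ys,c[1]),50); st("down")
    w=bot.read_state()["width"]
    bot.move_gripper(26); bot.pause(.3)
    r=c+NV*60; line(dry(r[0],ys,r[1]),120); line(dry(r[0]-60,ys,r[1]+80),300); st("away"); return w
E
python3 - <<'E'
from h import *
pick(571.2,-87.5,np.deg2rad(-1.1)); place(132)
ptp(car(-20,60,250),ori(CY))
a,b=bot.camera("top"),bot.camera("scene")
np.save("pics/top2.npy",a);np.save("pics/scene2.npy",b)
f=lambda im,x:cv2.resize(im[x[1]:x[3],x[0]:x[2],::-1],(780,290),interpolation=cv2.INTER_CUBIC)
cv2.imwrite("pics/p2.png",np.vstack([f(a,(80,130,350,230)),f(b,(190,160,460,260))]))
E
```

```text
grip t15.9 [571.3 -87.5  16.6] F [-1.   0.4  1.5] w0.1 ff0.4 j6 1.37
up t17.1 [570.9 -87.4 209.8] F [-0.1 -0.8 -1.1] w0.4 ff0.0 j6 1.37
hover t19.1 [540.8 361.2 185.7] F [ 1.  -0.1  0.4] w0.3 ff0.0 j6 -0.90Traceback (most recent call last):
  File "<stdin>", line 2, in <module>
  File "h.py", line 44, in place
    ptp(dry(c[0]-25,ys,c[1]+110),o); st("hover"); line(dry(c[0],ys,c[1]+35),200); line(dry(c[0],ys,c[1]),50); st("down")
                                                  ~~~~^^^^^^^^^^^^^^^^^^^^^^^^^^
  File "h.py", line 24, in line
    def line(p,v=150,o=None): bot.line_to(list(map(float,p)),velocity=v,ori=o if o is None else [float(a) for a in o])
                              ~~~~~~~~~~~^^^^^^^^^^^^^^^^^^^^^^^^^^^^^^^^^^^^^^^^^^^^^^^^^^^^^^^^^^^^^^^^^^^^^^^^^^^^^
plant.Unreachable: the arm cannot follow that straight line within its joint ranges
```

Run:
```python
from h import *
from scipy.optimize import brentq
print(np.round(bot.read_state()["joint_pos"],2))
o=ori(DY,T46); c=np.array([0,67])+NV*12.5
for yw in (DY,):
  for ys in(132,66,0,-66,-132):
    for t in (T46,0.7,.6):
      for flip in (0,np.pi):
        q=(R.from_quat(ori(yw,t))*R.from_euler("z",flip)).as_quat()
        for dz in(0,35,110):
            j=bot.solve_ik(list(dry(c[0]-(25 if dz>50 else 0),ys,c[1]+dz)),list(q)); print(ys,round(t,2),flip>0,dz,None if j is None else np.round(j,2))
a,b=bot.camera("top"),bot.camera("scene")
np.save("pics/top2.npy",a);np.save("pics/scene2.npy",b)
f=lambda im,x:cv2.resize(im[x[1]:x[3],x[0]:x[2],::-1],(780,290),interpolation=cv2.INTER_CUBIC)
cv2.imwrite("pics/p2.png",np.vstack([f(a,(80,130,350,230)),f(b,(140,180,410,280))]))
```

```text
[ 1.01  0.14 -0.97  1.54 -0.7  -0.9 ]
132 0.8 False 0 None
132 0.8 False 35 None
132 0.8 False 110 [ 1.01  0.14 -0.97  1.54 -0.7  -0.9 ]
132 0.8 True 0 None
132 0.8 True 35 None
132 0.8 True 110 [ 1.01  0.14 -0.97  1.54 -0.7   2.24]
132 0.7 False 0 None
132 0.7 False 35 None
132 0.7 False 110 [ 1.05  0.13 -0.9   1.29 -0.66 -0.69]
132 0.7 True 0 None
132 0.7 True 35 None
132 0.7 True 110 [ 1.05  0.13 -0.9   1.29 -0.66  2.45]
132 0.6 False 0 [ 0.81  0.28 -0.93  1.66 -0.46 -0.91]
132 0.6 False 35 [ 0.9   0.23 -0.9   1.43 -0.5  -0.74]
132 0.6 False 110 [ 1.09  0.13 -0.81  1.03 -0.66 -0.46]
132 0.6 True 0 [ 0.81  0.28 -0.93  1.66 -0.46  2.23]
132 0.6 True 35 [ 0.9   0.23 -0.9   1.43 -0.5   2.41]
132 0.6 True 110 [ 1.09  0.13 -0.81  1.03 -0.66  2.69]
66 0.8 False 0 None
66 0.8 False 35 None
66 0.8 False 110 None
66 0.8 True 0 None
66 0.8 True 35 None
66 0.8 True 110 None
66 0.7 False 0 None
66 0.7 False 35 None
66 0.7 False 110 [ 0.94  0.04 -1.    1.39 -0.6  -0.69]
66 0.7 True 0 None
66 0.7 True 35 None
66 0.7 True 110 [ 0.94  0.04 -1.    1.39 -0.6   2.45]
66 0.6 False 0 None
66 0.6 False 
[... 796 characters left out ...]
 False 35 None
-66 0.7 False 110 None
-66 0.7 True 0 None
-66 0.7 True 35 None
-66 0.7 True 110 None
-66 0.6 False 0 None
-66 0.6 False 35 None
-66 0.6 False 110 None
-66 0.6 True 0 None
-66 0.6 True 35 None
-66 0.6 True 110 None
-132 0.8 False 0 [-0.25  0.1  -1.   -2.8  -0.34 -1.79]
-132 0.8 False 35 None
-132 0.8 False 110 None
-132 0.8 True 0 [-0.25  0.1  -1.   -2.8  -0.34  1.36]
-132 0.8 True 35 None
-132 0.8 True 110 None
-132 0.7 False 0 None
-132 0.7 False 35 None
-132 0.7 False 110 None
-132 0.7 True 0 None
-132 0.7 True 35 None
-132 0.7 True 110 None
-132 0.6 False 0 None
-132 0.6 False 35 None
-132 0.6 False 110 None
-132 0.6 True 0 None
-132 0.6 True 35 None
-132 0.6 True 110 None
```

View pics/p2.png

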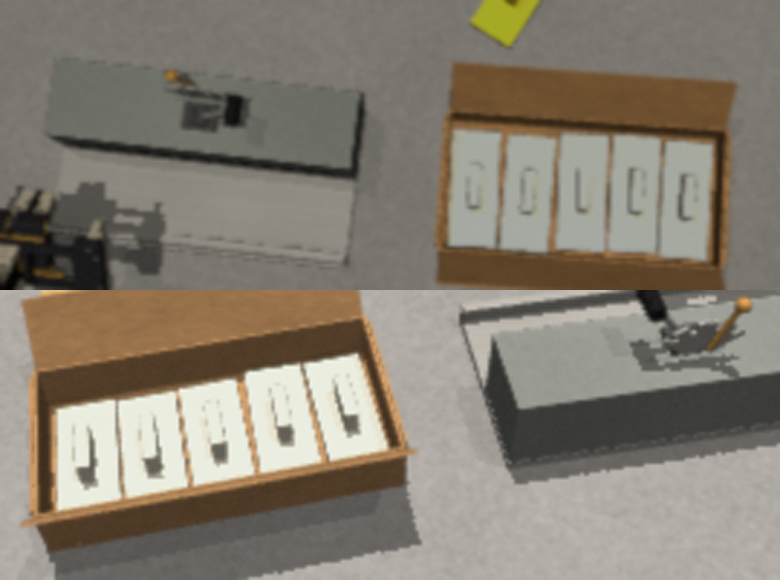

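Run:
```python
from h import *
for i in(1,2):
  for r in slabs("top",np.load(f"pics/top{i}.npy"),130,(225,160,340,230)): print(np.round(r[0],1),np.round(r[1],1),round(r[2],1))
bot.move_gripper(22,40);st("o22"); bot.move_gripper(60,40);st("o60");bot.move_gripper(22,40);st("o22");
ptp([571.2,-87.5,200],ori(np.deg2rad(-1.1)));line([571.2,-87.5,60],300);st()
print(R.from_quat(bot.read_state()["eef_rot"]).as_matrix().round(2))
a,b=bot.camera("top"),bot.camera("scene")
f=lambda im,x:cv2.resize(im[x[1]:x[3],x[0]:x[2],::-1],(780,290),interpolation=cv2.INTER_CUBIC)
print(proj("top",[571,-87.5,60]),proj("scene",[571,-87.5,60]))
cv2.imwrite("pics/p3.png",np.vstack([f(a,(180,130,350,193)),f(b,(170,170,340,233))]))
```

```text
[571.2 -88.5] [ 57.7 138.5] 88.9
[ 566.8 -152. ] [ 57.7 137.7] 86.6
[ 569.  -216.8] [ 58.5 138.7] 89.0
[ 568.6 -278.3] [ 59.3 138.7] 87.9
[ 563.  -340.1] [ 58.3 139.6] 86.1
[570.9 -88.9] [ 56.8 137.6] 88.8
[ 566.6 -151.9] [ 57.5 136.9] 86.6
[ 568.8 -216.5] [ 57.7 138.2] 88.9
[ 568.7 -278.2] [ 58.4 138.4] 88.3
[ 563.  -340.1] [ 57.5 138.6] 87.1
o22 t19.8 [540.3 361.6 185.7] F [ 0.3  0.5 -1.1] w21.7 ff0.0 j6 -0.90
o60 t20.6 [540.3 361.5 185.7] F [0.4 0.5 0.3] w60.0 ff0.0 j6 -0.90
o22 t21.4 [540.3 361.6 185.7] F [-0.1 -0.4  0. ] w22.3 ff0.0 j6 -0.90
 t24.0 [572.  -87.3  60.8] F [ 0.2 -0.5  0.6] w22.2 ff0.0 j6 1.37
[[ 1.   -0.02  0.  ]
 [-0.02 -1.   -0.  ]
 [ 0.    0.   -1.  ]]
(np.float64(243.5595520569898), np.float64(192.37862942315854)) (np.float64(258.5356052849071), np.float64(211.4228515908099))
```

View pics/p3.png

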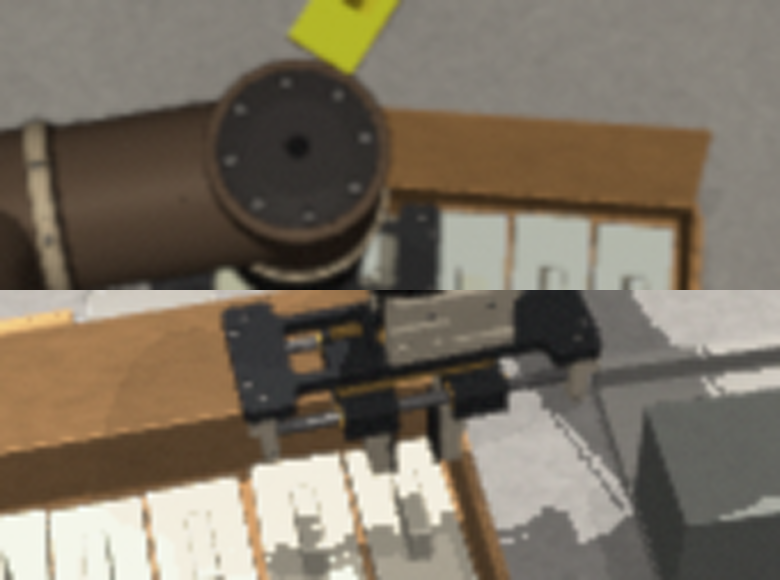

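Run:
```python
from h import *
line([571.2,-87.5,16.5],80);st("d");bot.pause(.2)
bot.move_gripper(10,10);st("c");bot.pause(.3);st("c")
b=bot.camera("scene")
cv2.imwrite("pics/p4.png",cv2.resize(b[170:240,200:300,::-1],None,fx=7,fy=7,interpolation=cv2.INTER_CUBIC))
```

```text
d t24.8 [571.5 -87.5  16.7] F [1.2 0.4 0.8] w22.0 ff0.0 j6 1.37
c t25.5 [571.2 -87.5  16.6] F [-0.9  0.6  0.4] w10.0 ff0.4 j6 1.37
c t25.8 [571.3 -87.5  16.6] F [-0.1 -0.6  1.3] w10.2 ff0.6 j6 1.37
```

View pics/p4.png

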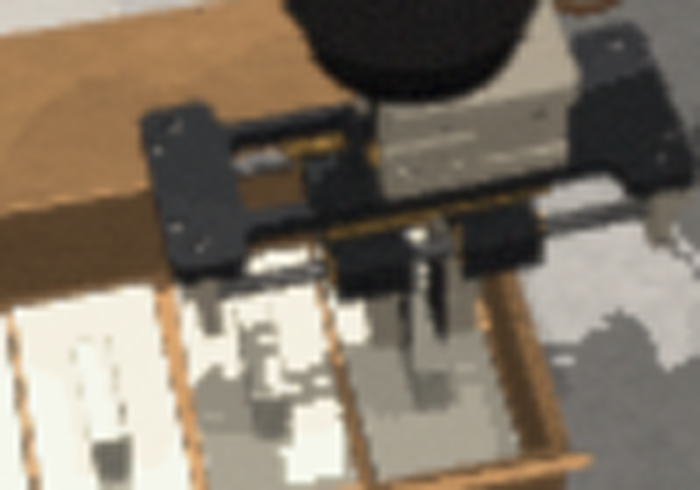

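Run:
```python
from h import *
ims=[]
f=lambda b:cv2.resize(b[182:242,225:285,::-1],None,fx=6.6,fy=6.6,interpolation=cv2.INTER_CUBIC)
bot.move_gripper(24,10);ims.append(f(bot.camera("scene")))
bot.move_gripper(0,30);st("c");ims.append(f(bot.camera("scene")));print(proj("scene",[571,-87.5,16.6]),proj("scene",[596,-87.5,42]),proj("scene",[546,-87.5,42]))
cv2.imwrite("pics/p5.png",np.hstack(ims))
```

```text
c t27.0 [571.3 -87.5  16.6] F [-0.7 -0.6  0.4] w0.6 ff0.5 j6 1.37
(np.float64(258.7422174601985), np.float64(220.94268528129587)) (np.float64(260.9294438211736), np.float64(222.47035739074335)) (np.float64(256.39183189704306), np.float64(208.654551024161))
```

View pics/p5.png

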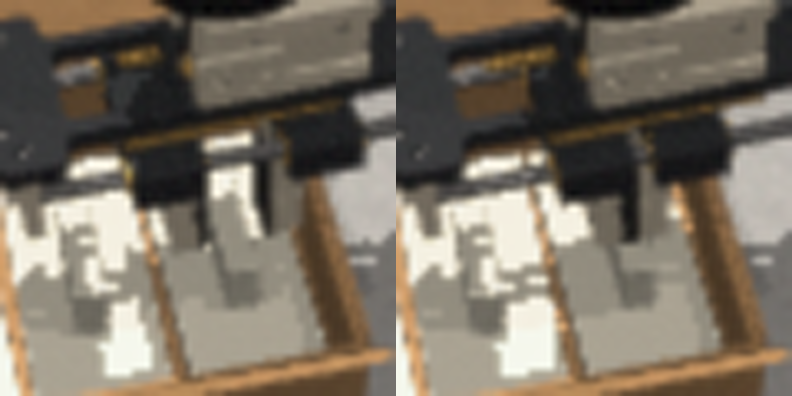

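The closed fingers cover the rib top, so the real fingertips sit about 25 mm higher than the reported TCP. I'll probe downward for contact on the slab to get the true offset.

Run:
```python
from h import *
bot.move_gripper(22,40)
z=16.5
while z>-20:
    z-=2; line([571.2,-87.5,z],40); F=bot.read_state()["contact_force"]; 
    if abs(F[2])>4: break
st("touch %.1f"%z); line([571.2,-87.5,z+3],40)
bot.move_gripper(0,40);st("grip")
```

```text
touch -13.5 t31.4 [571.5 -87.5 -11.6] F [-6.3  2.2 20.2] w22.1 ff9.9 j6 1.37
grip t32.0 [570.9 -87.5 -11. ] F [-0.1 -0.1 -0.8] w13.9 ff40.0 j6 1.37
```

```bash
cat >> h.py <<'E'
OFF=25.5  # true fingertip lies this far behind the reported TCP, along the tool
def tcpP(px,y,pz,b): return dry(px+np.sin(b)*(10+OFF),y,pz-np.cos(b)*(10+OFF))
E
python3 - <<'E'
from h import *
for b in(.2,.25,.3,.35,.4,.45,.5):
    r=[]
    for ys in(132,66,0,-66,-132):
        for pz in (83,120,190):
            j=bot.solve_ik(list(tcpP(-17,ys,pz,b)),list(ori(DY,b)));r.append("----" if j is None else "%.2f"%j[2])
    print(b,r)
E
```

```text
0.2 ['-0.45', '-0.40', '-0.31', '-0.55', '-0.50', '-0.40', '-0.63', '-0.58', '-0.48', '-0.70', '-0.64', '-0.53', '-0.74', '-0.69', '-0.57']
0.25 ['-0.53', '-0.47', '-0.37', '-0.63', '-0.57', '-0.46', '-0.72', '-0.66', '-0.54', '-0.79', '-0.72', '-0.60', '-0.84', '-0.76', '-0.64']
0.3 ['-0.61', '-0.55', '-0.44', '-0.72', '-0.65', '-0.53', '-0.81', '-0.74', '-0.61', '-0.89', '-0.80', '-0.67', '-0.94', '-0.85', '-0.71']
0.35 ['-0.69', '-0.62', '-0.50', '-0.81', '-0.73', '-0.60', '-0.91', '-0.82', '-0.68', '-1.00', '-0.89', '-0.74', '----', '-0.94', '-0.78']
0.4 ['-0.77', '-0.70', '-0.57', '-0.89', '-0.81', '-0.67', '-0.99', '-0.91', '-0.75', '----', '-0.99', '-0.82', '----', '----', '-0.86']
0.45 ['-0.84', '-0.77', '-0.64', '-0.95', '-0.88', '-0.74', '----', '-0.98', '-0.83', '----', '----', '-0.89', '----', '----', '-0.94']
0.5 ['-0.88', '-0.83', '-0.70', '----', '-0.94', '-0.81', '----', '----', '-0.90', '----', '----', '-0.97', '----', '----', '----']
```

```bash
cat >> h.py <<'E'
B=.3
def pick(x,y,yaw,z=-3.5):
    bot.move_gripper(22,40); o=ori(yaw)
    ptp([x,y,180],o); line([x,y,60],300); line([x,y,z],80); st("at")
    bot.move_gripper(0,40); st("grip"); line([x,y,50],100); line([x,y,190],300); st("up")
    return bot.read_state()["width"]
def place(ys,dx=7,g=5,zend=83.5):
    o=ori(DY,B); px=-24+dx
    ptp(tcpP(px-15,ys,190,B),o); line(tcpP(px,ys,120,B),200); st("hover")
    bot.move_gripper(0,g); z=116
    while z>zend:
        z=max(z-4,zend); line(tcpP(px,ys,z,B),40); s=bot.read_state()
        if s["contact_force"][2]>12: break
    st("down %.1f"%z)
    bot.move_gripper(26,40); bot.pause(.4)
    u=np.array([-np.sin(B),np.cos(B)])*55
    line(tcpP(px+u[0],ys,z+u[1],B),150); line(tcpP(px-50,ys,200,B),300); st("away")
def see(k):
    for n in("top","scene"): np.save(f"pics/{n}{k}.npy",bot.camera(n))
E
python3 - <<'E'
from h import *
bot.move_gripper(22,40)
if pick(571.2,-87.5,np.deg2rad(-1.1))>12:
    place(132); ptp(car(-20,60,230),ori(CY)); see(3)
a,b=np.load("pics/top3.npy"),np.load("pics/scene3.npy")
f=lambda im,x:cv2.resize(im[x[1]:x[3],x[0]:x[2],::-1],(780,290),interpolation=cv2.INTER_CUBIC)
cv2.imwrite("pics/p6.png",np.vstack([f(a,(80,130,350,230)),f(b,(190,160,460,260))]))
E
```

```text
at t34.9 [571.7 -87.5  -3. ] F [0.5 0.5 0.5] w22.1 ff0.0 j6 1.37
grip t35.2 [571.6 -87.5  -2.9] F [-1.   0.4  3.3] w13.7 ff40.0 j6 1.37
up t36.5 [570.7 -87.3 189.5] F [ 0.1 -0.1 -1.7] w13.6 ff40.0 j6 1.37
hover t38.7 [568.3 358.3  86.4] F [ 0.1 -0.5 -1.6] w13.6 ff40.0 j6 0.12
down 83.5 t41.3 [567.6 359.   49.7] F [-2.  -0.6  1.6] w14.1 ff5.0 j6 0.03
away t43.1 [517.7 364.  166.5] F [ 0.4 -0.6 -0.5] w26.0 ff0.0 j6 0.13
```

View pics/p6.png

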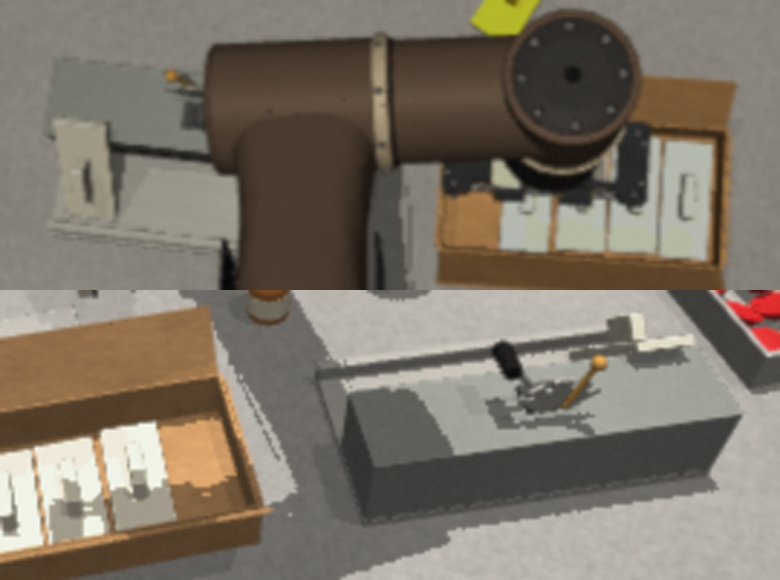

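First plate leans properly (top crop (85, 170), lower end behind the lip, upper end on the housing) with its rib outward. Continuing with the rest, re-measuring before each pick.

```bash
cat >> h.py <<'E'
def nextplate():
    im=bot.camera("top"); rs=[r for r in slabs("top",im,130,(225,160,340,230)) if 50<min(r[1])<64 and 130<max(r[1])<146]
    for r in rs: print("  seen",np.round(r[0],1),np.round(r[1],1),round(r[2],1))
    r=rs[0]; a=r[2] if r[1][0]<r[1][1] else r[2]-90   # direction of the short side
    yaw=(a-90+90)%180-90
    return r[0][0],r[0][1]+1,np.deg2rad(yaw)
E
cat > step.py <<'E'
import sys
from h import *
ys=float(sys.argv[1]); p=nextplate(); print(np.round(p,2))
if pick(*p)>12: place(ys)
E
python3 - <<'E'
from h import *
ptp(tcpP(-70,100,210,B),ori(DY,B))
E
python3 step.py 66
python3 - <<'E'
from h import *
see(4)
E
```

```text
seen [ 566.6 -151.9] [ 57.5 136.9] 86.6
  seen [ 568.8 -216.8] [ 57.8 138.1] 88.6
  seen [ 568.6 -278.6] [ 58.5 138.5] 88.0
  seen [ 562.8 -340.2] [ 57.5 138.9] 86.8
[ 5.6658e+02 -1.5093e+02 -6.0000e-02]
at t50.5 [ 567.  -150.9   -3.1] F [-0.4  0.5  0.6] w21.9 ff0.0 j6 1.44
grip t50.9 [ 567.1 -150.9   -2.9] F [-0.8  0.9  2.6] w13.7 ff40.0 j6 1.44
up t52.2 [ 566.2 -150.7  189.7] F [-0.5 -0.3 -2.7] w13.5 ff40.0 j6 1.44
hover t54.3 [562.2 292.5  86.3] F [ 0.1 -0.4 -0.8] w13.7 ff40.0 j6 0.15
down 83.5 t56.9 [561.6 293.3  49.6] F [-0.3 -0.6 -0.6] w13.7 ff5.0 j6 0.05
away t58.7 [511.6 298.2 166.5] F [-0.2  0.8 -0.5] w25.9 ff0.0 j6 0.18
```

```bash
for y in 0 -66; do python3 step.py $y || break; done
python3 - <<'E'
from h import *
see(5);a,b=np.load("pics/top5.npy"),np.load("pics/scene5.npy")
f=lambda im,x:cv2.resize(im[x[1]:x[3],x[0]:x[2],::-1],(780,290),interpolation=cv2.INTER_CUBIC)
cv2.imwrite("pics/p7.png",np.vstack([f(a,(80,130,350,230)),f(b,(190,160,460,260))]))
E
```

```text
seen [ 568.8 -217.2] [ 58.5 138.1] 88.6
  seen [ 568.6 -278.7] [ 58.5 138.6] 87.9
  seen [ 562.8 -340.2] [ 57.6 139. ] 86.8
[ 5.6877e+02 -2.1621e+02 -2.0000e-02]
at t62.6 [ 569.2 -216.3   -3.1] F [-0.9  0.4 -0.1] w22.3 ff0.0 j6 1.59
grip t62.9 [ 569.2 -216.3   -2.9] F [-0.9  0.   2.9] w13.6 ff40.0 j6 1.59
up t64.2 [ 568.3 -215.9  189.5] F [-0.7  0.5 -3.2] w13.8 ff40.0 j6 1.59
hover t66.3 [556.  226.8  86.2] F [ 0.4  0.7 -1.2] w13.2 ff40.0 j6 0.21
down 83.5 t68.9 [555.5 227.6  49.7] F [ 0.   0.3 -0.4] w14.0 ff5.0 j6 0.08
away t70.7 [505.7 232.5 166.4] F [-0.4 -0.1 -1.7] w26.0 ff0.0 j6 0.25
  seen [ 568.7 -279. ] [ 58.5 138.7] 88.4
  seen [ 563.1 -339.8] [ 58.5 139.7] 86.8
[ 5.6869e+02 -2.7802e+02 -3.0000e-02]
at t74.5 [ 569.1 -278.1   -3.1] F [-0.   0.7  0. ] w21.7 ff0.0 j6 1.69
grip t74.8 [ 569.1 -278.1   -2.9] F [0.3 1.2 3.5] w13.7 ff40.0 j6 1.69
up t76.1 [ 568.4 -277.7  189.7] F [-0.2  0.4 -1.8] w13.8 ff40.0 j6 1.69
hover t78.2 [549.8 161.   86.1] F [ 0.2  0.4 -0.6] w13.7 ff40.0 j6 0.29
down 83.5 t80.8 [549.5 161.8  49.7] F [-0.9 -1.2 -0.4] w13.4 ff5.0 j6 0.15
away t82.6 [499.7 166.7 166.4] F [ 0.1 -1.  -0.1] w25.5 ff0.0 j6 0.34
```

View pics/p7.png

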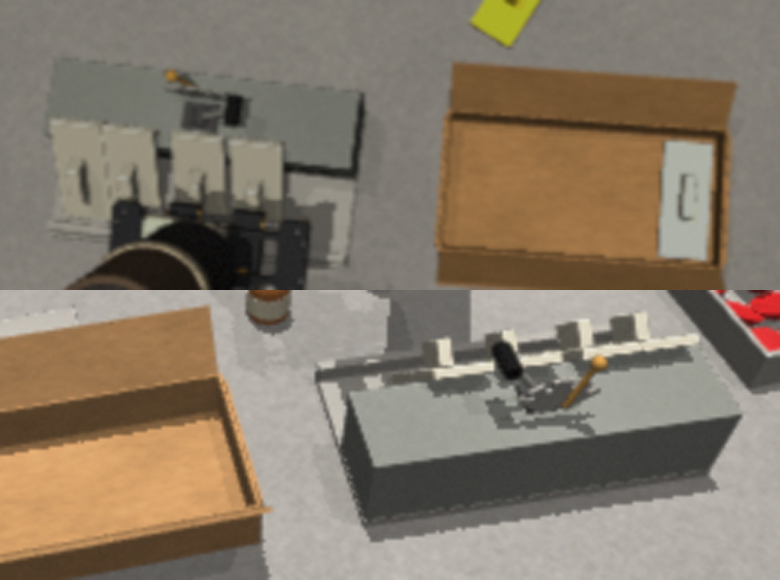

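Four plates lean in the dryer (top crop x ≈ 77, 129, 199, 256), square with ribs outward; the two leftmost sit closer together but are within limits. One plate is left at (687, 198), and the right end of the dryer is free.

```bash
python3 step.py -132
python3 - <<'E'
from h import *
ptp(car(0,-60,260),ori(CY)); see(6);a,b=np.load("pics/top6.npy"),np.load("pics/scene6.npy")
f=lambda im,x:cv2.resize(im[x[1]:x[3],x[0]:x[2],::-1],(780,290),interpolation=cv2.INTER_CUBIC)
cv2.imwrite("pics/p8.png",np.vstack([f(a,(80,140,215,190)),f(b,(290,160,460,223))]))
E
```

```text
seen [ 563.1 -340.2] [ 57.8 139.7] 86.8
[ 5.6313e+02 -3.3923e+02 -6.0000e-02]
at t86.5 [ 563.5 -339.4   -3.2] F [-0.6 -0.5  0.1] w22.4 ff0.0 j6 1.76
grip t86.8 [ 563.6 -339.4   -2.8] F [-0.4  0.7  1.9] w13.7 ff40.0 j6 1.76
up t88.1 [ 562.8 -338.9  189.8] F [-0.  1. -3.] w13.4 ff40.0 j6 1.76
hover t90.2 [543.7  95.2  86. ] F [ 0.6  0.5 -1.3] w14.0 ff40.0 j6 0.41
down 83.5 t92.8 [543.4  96.1  49.7] F [-1.  -0.2  0.3] w13.9 ff5.0 j6 0.25
away t94.6 [493.7 100.9 166.3] F [ 0.  -0.2 -0.6] w26.0 ff0.0 j6 0.46
```

View pics/p8.png

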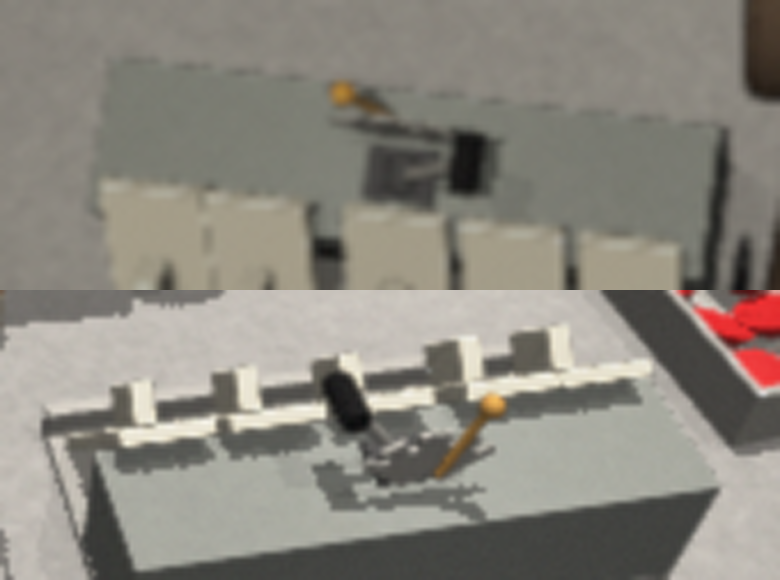

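All five plates lean square with ribs outward (top crop x ≈ 155, 258, 395, 512, 628). The lever grip is still at (468, 162) and the brass pin at (342, 93). Now the lever: grip it, follow the arc to 1.05 rad and let go.

Run:
```python
from h import *
G=lambda a,up=0:dry(70,75*np.sin(a),97+75*np.cos(a)-5-OFF+up)
o=ori(DY); bot.move_gripper(44,15)
ptp(G(-.63,70),o); line(G(-.63,0),80); st("at"); bot.move_gripper(0,15); st("grip")
for a in np.linspace(-.63,.30,9)[1:]: line(G(a),50)
st("moved"); bot.pause(.2); bot.move_gripper(44,15); st("open"); line(G(.3,90),100)
ptp(car(0,-60,260),ori(CY)); st(); see(7);a,b=np.load("pics/top7.npy"),np.load("pics/scene7.npy")
print("expect grip px",proj("top",dry(70,22.2,168.6)),proj("scene",dry(70,22.2,168.6)))
for n,im,x in(("top",a,(80,140,215,190)),("scene",b,(290,160,460,223))):
    s=im[x[1]:x[3],x[0]:x[2]]; print(n)
f=lambda im,x:cv2.resize(im[x[1]:x[3],x[0]:x[2],::-1],(780,290),interpolation=cv2.INTER_CUBIC)
cv2.imwrite("pics/p9.png",np.vstack([f(a,(80,140,350,240)),f(b,(290,160,460,223))]))
```

```text
at t99.4 [628.1 176.8 127.7] F [-0.7 -0.3 -0.7] w44.1 ff0.0 j6 0.91
grip t100.0 [627.8 176.9 127.2] F [ 0.3  1.8 -0.7] w17.5 ff15.0 j6 0.91
moved t102.6 [634.1 243.2 138.1] F [ 2.1 -0.1  1.9] w17.6 ff15.0 j6 0.83
open t103.5 [633.7 242.6 138.1] F [0.3 0.4 0.3] w44.0 ff0.0 j6 0.83
 t106.4 [ 563.9 -274.2  259.8] F [-0.2 -0.7 -0.1] w43.9 ff0.0 j6 1.67
expect grip px (np.float64(138.52130528655542), np.float64(164.7502794533224)) (np.float64(389.9956341833955), np.float64(176.85812570226216))
top
scene
```

View pics/p9.png

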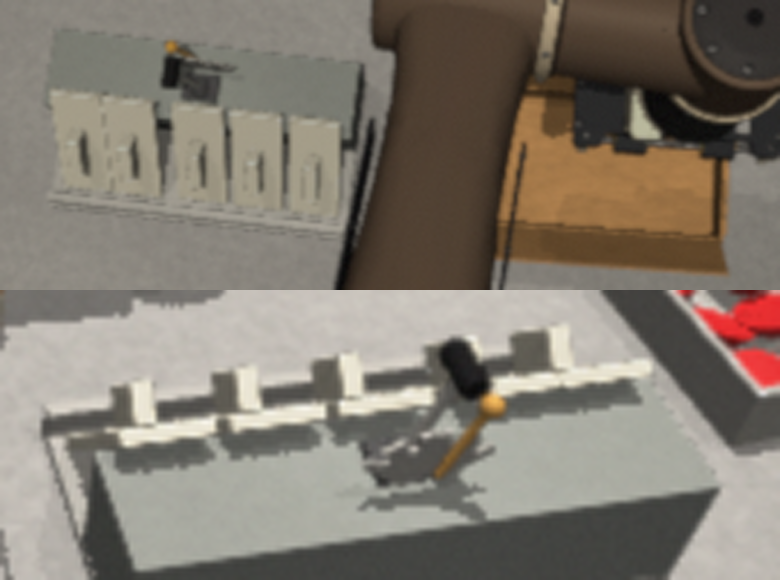

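The lever grip is at scene (391.6, 177) against an expected (390, 176.9), in line with the brass pin. All five plates still lean with feet behind the lip, and the arm is clear of everything. Handing in.

```bash
python3 -c "
from plant import bot
print(bot.close_job())"
```

```text
the job is handed in; nothing more can be done
None
```

I handed the job in at about 106 s of robot time: both flaps are folded back, all five plates lean in the dryer with ribs outward, and the lever stands in the marked notch; hand-in returned no verdict, so this rests on the final camera pictures.

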